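# Put three bench items back in their own trays

### The job

The pulley, the tin and the crimping tool are each lying in the wrong tray. Put each one right way up in the middle of its own tray - the pulley in the round tray, the tin in the square one, the crimping tool lengthways along the long one (either way round) - parking one of them on the black grip pad on the way, near the middle of the pad. Leave the spray can and the spare knob where they stand.

Things in the scene. Friction and masses are not known exactly. Their poses are not given: they have to be found in the camera images.
- pulley: white plastic rope pulley lying flat on its side: a disc 58 mm in diameter and 34 mm high, with a rope groove round its middle (42 mm across at the bottom of the groove, the two flanges 8 mm thick each) and a small steel-rimmed bore on top; about 90 g. Origin: centre of its underside; z up along its axis.
- tin: square aluminium tin with a closed lid that stays on, 52 x 52 mm below and 54 x 54 mm at the lid, 40 mm high overall; about 180 g. Origin: centre of its underside; x and y along its sides, z up.
- crimper: compact yellow crimping tool lying flat, 112 mm long; steel jaw head at the +x end, two short black-gripped handles, held closed, at the -x end. Grasp the yellow housing in the middle: x from -17 to +29 mm, 38 mm wide with flat sides, 32 mm high; the rest is up to 26 mm high. 160 g, balanced within 8 mm of the origin. Origin: underside, mid-length; x along the tool, y across, z up.
- round_tray: shallow round grey sheet-metal tray fixed to the bench, 132 mm outside diameter, the rim 9 mm high and 3 mm thick, floor 3 mm above the bench. The pulley's own tray. Origin: centre of its underside, on the bench.
- square_tray: shallow square grey sheet-metal tray fixed to the bench, 132 x 132 mm outside, rim 9 mm high and 3 mm thick, floor 3 mm above the bench. The tin's own tray. Origin: centre of its underside, on the bench; x and y along its sides.
- long_tray: shallow oblong grey sheet-metal tray fixed to the bench, 160 mm (its x) by 90 mm (its y) outside, rim 9 mm high and 3 mm thick, floor 3 mm above the bench. The crimping tool's own tray. Origin: centre of its underside, on the bench; x along its long side.
- grip_pad: flat black ribbed hard silicone pad without a rim, 150 mm (its x) by 120 mm (its y), 5 mm thick with ribs under 1 mm, fixed to the bench; empty at the start: the free spot. Origin: centre of its underside, on the bench.
- spray_can: bystander: upright green spray can with a paper band and black cap, 48 mm diameter, 125 mm high, beyond the trays. Origin: centre of its underside.
- spare_knob: bystander: small black control knob, 38 mm diameter, 24 mm high, standing on the bench beyond the trays. Origin: centre of its underside.
Not all that is in view belongs to the job. What is shaped like the pulley but green is not meant. Leave any pink look-alike of the long_tray alone.

How it is judged:
On the way:
1. one of the three things stands released on the grip pad, its middle within 50 mm of the pad's middle (((horizontal distance between pulley and grip_pad below 0.05 m and z of pulley in the frame of grip_pad below 0.012 m and (linear speed of pulley below 0.02 m/s and contact force between pulley and the fingers below 0.05 N)) or (horizontal distance between tin and grip_pad below 0.05 m and z of tin in the frame of grip_pad below 0.012 m and (linear speed of tin below 0.02 m/s and contact force between tin and the fingers below 0.05 N)) or (horizontal distance between crimper and grip_pad below 0.05 m and z of crimper in the frame of grip_pad below 0.012 m and (linear speed of crimper below 0.02 m/s and contact force between crimper and the fingers below 0.05 N)))), for 0.2 s.
At the end, for the whole second after the job is handed in: Pulley in the round tray, tin in the square tray, crimping tool in the long tray, each with its origin within 15 mm of the tray's centre, resting on the tray floor, upright within 0.1 rad, released and at rest; the crimping tool lies along the long tray within 0.2 rad, either way round (horizontal distance between pulley and round_tray below 0.015 m and z of pulley in the frame of round_tray between 0 and 0.009 m and angle between each of pulley, tin, crimper's own z axis and vertical below 0.1 rad and linear speed of each of pulley, tin, crimper below 0.02 m/s and contact force between each of pulley, tin, crimper and the fingers below 0.05 N and horizontal distance between tin and square_tray below 0.015 m and z of tin in the frame of square_tray between 0 and 0.009 m and horizontal distance between crimper and long_tray below 0.015 m and z of crimper in the frame of long_tray between 0 and 0.009 m and angle between the x axis of crimper and the x axis of long_tray, either way round below 0.2 rad); the robot touches nothing.
It fails at once if the spray can is moved or tipped (distance of spray_can from where it was at the start of the episode above 0.02 m or angle between spray_can's own z axis and vertical above 0.3 rad).
It fails at once if the spare knob is moved (distance of spare_knob from where it was at the start of the episode above 0.02 m).
It also fails if it takes over 96 s, if anything falls off the work surface, if the arm or the gripper's body presses on something with over 40 N, if the wrist force passes 120 N, or if a joint passes its speed limit or range.

### The arm

A 6-joint arm with a two-finger parallel gripper is mounted at the origin on the work surface. World frame = base frame: x ahead of the robot, y to its left, z up, the work surface at z = 0. Lengths are in m, angles in rad, forces in N, time in s.
With the tool pointing down it reaches from about 0.4 to 0.925 m from the base axis. Payload 3.4 kg.
Tool frame: the origin (TCP) lies on the mounting face of the last link; the fingertips stand 173 mm ahead of it and the grasp point (between the pads) lies 155 mm ahead of it; z points along the fingers, x is the direction in which the jaws open and shut, and the axes are right-handed (so a half turn about z gives the same grasp; the last joint's range is limited). The gripper opens to 85 mm and grips with 20 to 120 N. Pads are 22 mm wide; open, the fingers measure 114 mm over their backs; the gripper's body (76 mm by 85 mm) begins 54 mm behind the grasp point. The pads swing forward as they close: fully open they stand 13 mm farther back than shut.
Start: joints at [-1.405, 0.307, 1.506, -0, 1.328, -0.073], TCP at [0.137, -0.559, 0.405] pointing down, gripper open.
Joint ranges: [-3.12, 3.12], [-1.05, 2.28], [0.14, 2.33], [-1.42, 4.57], [0.1, 2.73], [-2.68, 2.68]. Speed limits (rad/s): [2.57, 2.57, 3.14, 3.14, 3.14, 3.14].

### API

Orientations are given as a rotation vector (axis times angle).
In Python, from plant import status, vision, robot gives the robot as it stands. The module is installed in compiled form; this text tells all that it offers.
- The arm moves only by the shell command python3 -m jog 'ROWS' [FORCE]. ROWS is text: rows parted by semicolons, each of 7 numbers parted by spaces: the opening, from 0 (shut) to 1 (fully open), then the shift along the tool's x, y, z in m, then the turn, a rotation vector about the tool's x, y, z in degrees. A call has exactly 10 rows; each row is the pose to reach, as a shift and turn from the pose commanded when the call began, along the tool's axes at that moment; what a row does not reach only later rows make up. A row lasts 1/12 s, in which the tool goes at most 41.7 mm and 7.16 degrees, less where a joint would pass 70% of its speed; a pose out of reach is approached as far as the arm can. A call with a gripper value outside its range is refused whole. The fingers move at their own pace and stop on an object; FORCE is the grip in N (left out, the last holds). Time passes only in rows, so rows that repeat a pose let the fingers close, or fill a call up. It gives the time, the measured TCP pose, the force and the opening at its end, in the units of the state.
- status.observe(): the state, without advancing time (a new reading comes with each control period).
- vision.capture(name): name is "scene" or "top"; returns a dict with "image" (420x560x3 uint8, blue, green, red), "range_z" (420x560 float32, m along the optical axis (not along the pixel's ray), 0 where there is no reading), "mtx" (3x3 intrinsics, pixels), "k1" (the pictures are not rectified: a ray, as slopes to the right and down, at radius r is drawn at 1 + k1 r^2 times it, then the intrinsics apply), "T" (4x4, takes a point from camera to world coordinates). Camera axes: x right, y up, looking along -z (the intrinsics and any distortion apply to the point x, -y, -z); pixel columns grow to the right and rows downward; lengths in m; the calibration is good to about 2 mm. A picture is of the moment at which its call begins.
- robot.hand_in(): hands the job in, once; it reports no verdict.
The state is a dict: "time_s": time; "joint_pos": joint angles; "qd": joint speeds; "joint_efforts": joint torques, N m; "position": TCP position; "ee_rot": TCP orientation; "contact_force": force on the tool from outside, world axes, zero at the start; "moment": the same for the moment, N m; "finger_gap": finger opening in m.
Only numpy, scipy, OpenCV 4.12 (cv2) and the standard library are available. Lean on these libraries where they do the work, as an engineer would, in place of code of your own. Each camera call takes 0.05 s, during which the arm holds its last target.

## Working session

There is one attempt and no reset: what is moved stays moved. The work goes in short steps, Python scripts to look and compute and a shell command to move; the robot and the scene stay as the last step left them, time stands still between calls to the robot, and variables do not carry over. Pictures are saved under pics/ and viewed, and the job is handed in when it is done.

```bash
mkdir -p pics; ls; python3 - <<'E'
from plant import status, vision
import cv2,numpy as np,pickle
s=status.observe()
for k,v in s.items(): print(k,np.round(v,4))
for n in("scene","top"):
    c=vision.capture(n); cv2.imwrite(f"pics/{n}0.png",c["image"]); pickle.dump(c,open(f"{n}0.pkl","wb"))
    print(n,c["mtx"],c["k1"],np.round(c["T"],4))
E
```

```text
pics
time_s 0.0
joint_pos [-1.4045  0.3076  1.5077  0.      1.3284 -0.0735]
qd [-0.003  -0.0012  0.0006  0.0004  0.     -0.0007]
joint_efforts [-3.70000e-03 -4.57553e+01 -2.51915e+01 -1.00000e-04  1.34000e-02
 -0.00000e+00]
position [ 0.1365 -0.5582  0.4038]
ee_rot [-2.4702e+00  1.9389e+00  2.4000e-03]
contact_force [ 0.6199  0.9712 -0.7328]
moment [0.0104 0.0432 0.0591]
finger_gap 0.0851
scene [[404.15462257   0.         286.97377831]
 [  0.         404.15462257 210.16406255]
 [  0.           0.           1.        ]] -0.059737098376553055 [[-0.7206 -0.4801  0.5002  1.012 ]
 [ 0.6933 -0.4941  0.5246  0.4077]
 [-0.0047  0.7248  0.6889  0.7069]
 [ 0.      0.      0.      1.    ]]
top [[445.98444163   0.         272.24178839]
 [  0.         445.98444163 202.47631593]
 [  0.           0.           1.        ]] -0.11797006889577552 [[-0.0206  0.9872 -0.1583  0.3268]
 [-0.9996 -0.023  -0.0132 -0.1102]
 [-0.0167  0.1579  0.9873  1.2689]
 [ 0.      0.      0.      1.    ]]
```

View pics/scene0.png

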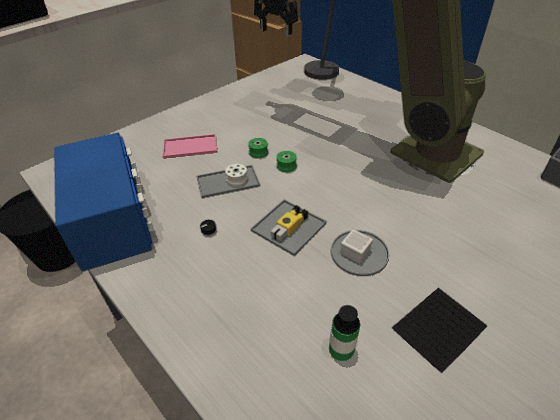

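View pics/top0.png

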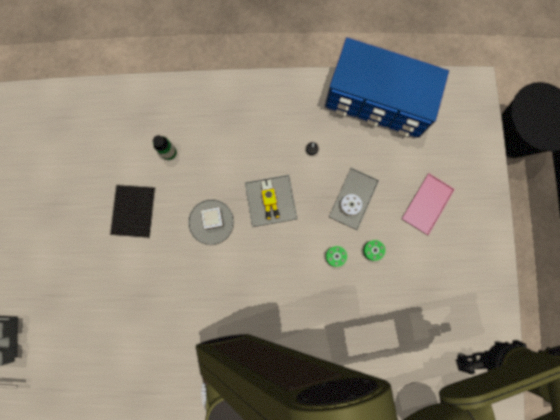

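The top image shows the pad at (133,211), the tin in the round tray at (211,222) and the crimper in the square tray at (270,200). The pulley is in the long tray at (353,198). The bystanders are the can at (165,148) and the knob at (312,148). Next I'll build the metric helpers.

```bash
cat > h.py <<'E'
import cv2,numpy as np,pickle
from scipy.spatial.transform import Rotation as R
def px2ray(c,uv):
    uv=np.asarray(uv,float).reshape(-1,1,2)
    p=cv2.undistortPoints(uv,c["mtx"],np.array([c["k1"],0,0,0,0.]))[:,0]
    return np.c_[p[:,0],-p[:,1],-np.ones(len(p))]
def onplane(c,uv,z):
    d=px2ray(c,uv)@c["T"][:3,:3].T; o=c["T"][:3,3]
    return o+d*((z-o[2])/d[:,2])[:,None]
def cloud(c):
    h,w=c["range_z"].shape; g=np.stack(np.meshgrid(np.arange(w),np.arange(h)),-1).reshape(-1,2)
    P=px2ray(c,g)*c["range_z"].reshape(-1,1)
    W=P@c["T"][:3,:3].T+c["T"][:3,3]; W[c["range_z"].ravel()==0]=np.nan
    return W.reshape(h,w,3)
def proj(c,W):
    P=(np.asarray(W,float).reshape(-1,3)-c["T"][:3,3])@c["T"][:3,:3]
    P=P*[1,-1,-1]
    return cv2.projectPoints(P,np.zeros(3),np.zeros(3),c["mtx"],np.array([c["k1"],0,0,0,0.]))[0][:,0]
def ortho(c,x0,x1,y0,y1,z,s):
    # image: up=+x, left=+y ; s px per m
    H=int((x1-x0)*s);W=int((y1-y0)*s)
    r,q=np.mgrid[0:H,0:W]; X=x1-(r+.5)/s; Y=y1-(q+.5)/s
    uv=proj(c,np.stack([X,Y,np.full_like(X,z)],-1)).reshape(H,W,2).astype(np.float32)
    return cv2.remap(c["image"],uv[...,0],uv[...,1],cv2.INTER_CUBIC)
E
python3 - <<'E'
from h import *
for n in("top","scene"):
    c=pickle.load(open(n+"0.pkl","rb")); W=cloud(c)
    pts={"top":[(133,211),(100,150),(211,218),(192,225),(250,215),(270,195),(353,203),(365,185),(312,148),(165,148),(336,257)],"scene":[(440,330),(357,243),(290,220),(237,170),(209,227),(345,340)]}[n]
    for u,v in pts: print(n,(u,v),np.round(W[v,u],4))
    o=ortho(c,.3,.75,-.45,.25,0.009,1100); cv2.imwrite(f"pics/o_{n}.png",o); print(o.shape)
E
```

```text
top (133, 211) [0.5134 0.3118 0.0072]
top (100, 150) [ 0.7029  0.4237 -0.0008]
top (211, 218) [0.4836 0.0775 0.0426]
top (192, 225) [0.4698 0.139  0.0009]
top (250, 215) [ 0.4948 -0.0288  0.0038]
top (270, 195) [ 0.5459 -0.0878  0.0357]
top (353, 203) [ 0.5174 -0.3195  0.038 ]
top (365, 185) [ 5.754e-01 -3.638e-01 -3.000e-04]
top (312, 148) [ 0.6827 -0.2115  0.0246]
top (165, 148) [0.6735 0.1975 0.0961]
top (336, 257) [ 0.3685 -0.2659  0.036 ]
(495, 770, 3)
scene (440, 330) [0.5232 0.323  0.0047]
scene (357, 243) [0.4918 0.0848 0.0425]
scene (290, 220) [ 0.5419 -0.0751  0.0344]
scene (237, 170) [ 0.5139 -0.3084  0.0379]
scene (209, 227) [ 0.687  -0.2006  0.0221]
scene (345, 340) [0.7061 0.2276 0.0774]
(495, 770, 3)
```

```bash
python3 - <<'E'
from h import *
for n in("top","scene"):
    c=pickle.load(open(n+"0.pkl","rb"))
    o=ortho(c,.3,.78,-.45,.42,0.009,900); cv2.imwrite(f"pics/p_{n}.png",o); print(o.shape)
    W=cloud(c); z=W[...,2]
    m=((z>.02)&(z<.14)&(W[...,0]>.33)&(W[...,0]<.76)&(W[...,1]>-.5)&(W[...,1]<.42)).astype(np.uint8)
    k,l,st,ce=cv2.connectedComponentsWithStats(m)
    for i in range(1,k):
        if st[i,4]<30: continue
        P=W[l==i]; zt=np.percentile(P[:,2],90); Q=P[P[:,2]>zt-.006]
        r=cv2.minAreaRect((Q[:,:2]*1000).astype(np.float32))
        print(n,np.round(ce[i]),st[i,4],"top z",zt.round(4),"mean",Q.mean(0).round(4),"rect",np.round(r[0],1),np.round(r[1],1),round(r[2],1))
E
```

```text
(432, 783, 3)
top [395. 121.] 801 top z 0.129 mean [ 0.7419 -0.4462  0.1315] rect [ 743.  -442.7] [120.3  13.4] 70.9
top [163. 146.] 375 top z 0.1249 mean [0.686  0.2102 0.1239] rect [685.8 210.6] [32.2 30.7] 60.0
top [312. 147.] 118 top z 0.0269 mean [ 0.685  -0.2121  0.0242] rect [ 684.1 -211.7] [34.9 33.7] 87.8
top [269. 198.] 440 top z 0.0365 mean [ 0.5438 -0.0849  0.0344] rect [538.8 -85.1] [103.7  37.1] 8.1
top [351. 204.] 325 top z 0.0397 mean [ 0.515  -0.3155  0.0371] rect [ 515.  -315.5] [53.3 55.2] 43.3
top [212. 218.] 386 top z 0.0455 mean [0.4841 0.0769 0.043 ] rect [484.4  76.3] [53.2 54.2] 10.1
top [375. 250.] 349 top z 0.0367 mean [ 0.3851 -0.3744  0.0341] rect [ 385.6 -374.6] [54.8 56.8] 25.2
top [336. 256.] 332 top z 0.0365 mean [ 0.3708 -0.2676  0.034 ] rect [ 371.4 -267.7] [52.8 55.2] 88.3
(432, 783, 3)
scene [258. 144.] 210 top z 0.0345 mean [ 0.3865 -0.3696  0.0327] rect [ 385.  -370.9] [57.3 56.4] 18.1
scene [133. 169.] 215 top z 0.1226 mean [ 0.7397 -0.434   0.1229] rect [ 741.4 -433.1] [124.5  15.9] 70.2
scene [286. 158.] 236 top z 0.0345 mean [ 0.375  -0.2649  0.0327] rect [ 374.3 -265.8] [57.9 53.8] 45.4
scene [236. 172.] 275 top z 0.0374 mean [ 0.5163 -0.3095  0.0357] rect [ 515.5 -311.5] [58.4 56.7] 80.5
scene [287. 222.] 518 top z 0.0346 mean [ 0.5501 -0.0797  0.0328] rect [544.3 -82.1] [101.1  37.5] 8.5
scene [207. 225.] 140 top z 0.0244 mean [ 0.686  -0.2079  0.0225] rect [ 685.7 -208.1] [36.6 35.1] 38.6
scene [356. 244.] 594 top z 0.0434 mean [0.4892 0.0812 0.0419] rect [486.8  79.7] [55.3 53.8] 8.9
scene [344. 331.] 1210 top z 0.1249 mean [0.6896 0.2128 0.1244] rect [688.6 212.1] [32.  31.4] 38.1
```

View pics/p_top.png

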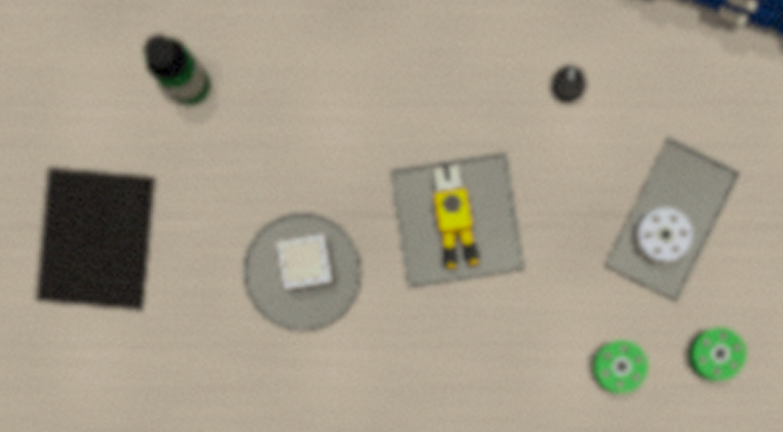

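View pics/p_scene.png

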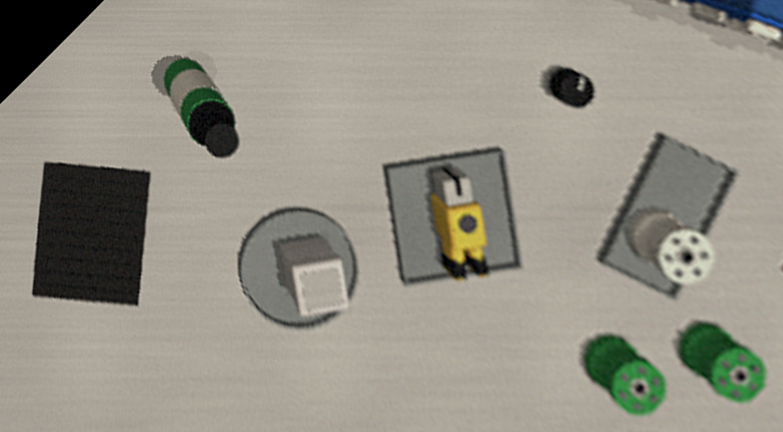

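```bash
cat > tr.py <<'E'
from h import *
def trays(n,c,vis=None):
    out={}
    for name,zz in(("tray",.009),("pad",.005)):
        s=2000; o=ortho(c,.3,.78,-.45,.42,zz,s).astype(int); 
        b,g,r=o[...,0],o[...,1],o[...,2]
        if name=="tray":
            m=((r-b)<(14 if n=="scene" else 22))&(o.sum(-1)<480)
        else: m=(o.max(-1)<60)
        m=cv2.morphologyEx(m.astype(np.uint8),cv2.MORPH_OPEN,np.ones((7,7)))
        m=cv2.morphologyEx(m,cv2.MORPH_CLOSE,np.ones((9,9)))
        if vis: cv2.imwrite(f"pics/m_{n}_{name}{vis}.png",cv2.resize(m*255,(783,432)))
        cs,_=cv2.findContours(m,cv2.RETR_EXTERNAL,cv2.CHAIN_APPROX_NONE)
        for k in cs:
            if cv2.contourArea(k)<20000: continue
            hu=cv2.convexHull(k); q=hu[:,0]; P=np.c_[.78-(q[:,1]+.5)/s,.42-(q[:,0]+.5)/s].astype(np.float32)*1000
            rr=cv2.minAreaRect(P); M=cv2.moments(P.reshape(-1,1,2))
            print(n,name,"rect",np.round(rr[0],1),np.round(rr[1],1),round(rr[2],1),"cen",round(M["m10"]/M["m00"],1),round(M["m01"]/M["m00"],1))
E
python3 - <<'E'
from tr import *
for n in("top","scene"): trays(n,pickle.load(open(n+"0.pkl","rb")),"a")
E
```

```text
top tray rect [478.   84.5] [130.5 131.5] 90.0 cen 477.9 84.1
top tray rect [514.7 313.7] [120.9 150.5] 85.0 cen 514.7 313.6
top tray rect [535.7 -87.9] [134.9 133.7] 8.7 cen 535.7 -88.0
top tray rect [ 536.4 -327.1] [ 92.5 163.2] 63.9 cen 536.3 -327.1
top pad rect [515.  314.8] [112.9 142.4] 84.9 cen 514.9 314.9
scene tray rect [ 363.9 -272.5] [109.   61.8] 47.1 cen 363.5 -273.6
scene tray rect [ 379.1 -381.4] [114.4  63.5] 51.2 cen 378.2 -382.1
scene tray rect [481.8  88.8] [134. 136.] 90.0 cen 481.9 88.8
scene tray rect [520.2 318.7] [120.6 151.8] 84.7 cen 520.1 318.7
scene tray rect [539.6 -83. ] [140.3 139.9] 8.7 cen 539.5 -83.0
scene tray rect [ 540.1 -321.2] [104.8 162.8] 63.6 cen 539.9 -321.1
scene tray rect [722.8 362.8] [114. 114.] 90.0 cen 740.9 381.1
scene pad rect [517.9 318.4] [119.2 149.8] 84.9 cen 517.7 318.3
scene pad rect [722.2 362.2] [115. 115.] 90.0 cen 740.8 380.8
```

The two cameras show a consistent offset of about 4 mm, so I'll work with their mean. Now I'll write a planning helper that only computes shifts.

```bash
cat > go.py <<'E'
import sys
from h import *
from plant import status
def plan(x,y,z,yaw):
    s=status.observe(); p=np.array(s["position"]); Rm=R.from_rotvec(s["ee_rot"])
    X=Rm.as_matrix()
    cy=np.degrees(np.arctan2(X[1,0],X[0,0]))
    d=(yaw-cy+90)%180-90; yw=np.radians(cy+d)
    T=np.column_stack([[np.cos(yw),np.sin(yw),0],[np.sin(yw),-np.cos(yw),0],[0,0,-1]])
    rv=np.degrees(R.from_matrix(X.T@T).as_rotvec())
    sh=X.T@(np.array([x,y,z])-p)
    print("t",round(s["time_s"],2),"pos",p.round(4),"yaw",cy.round(1),"tilt",np.round(np.degrees(np.arccos(-X[2,2])),2),"gap",round(s["finger_gap"],4),"F",np.round(s["contact_force"],1),"j6",round(s["joint_pos"][5],2))
    print("shift",sh.round(4),"turn",rv.round(1))
if __name__=="__main__": plan(*map(float,sys.argv[1:5]))
E
python3 go.py .45 -.33 .34 -40
```

```text
t 0.1 pos [ 0.1365 -0.5583  0.4039] yaw -76.3 tilt 0.1 gap 0.0856 F [ 0.5 -0.1  0.5] j6 -0.07
shift [-0.1472 -0.3587  0.0642] turn [ -0.    0.1 -36.3]
```

```bash
python3 -m jog '1 -.02 -.04 0 0 0 -4;1 -.04 -.08 .01 0 0 -8;1 -.06 -.12 .02 0 0 -12;1 -.08 -.16 .03 0 0 -16;1 -.1 -.2 .04 0 0 -20;1 -.12 -.24 .05 0 0 -24;1 -.13 -.28 .06 0 0 -28;1 -.14 -.32 .064 0 0 -32;1 -.147 -.359 .064 0 0 -36.3;1 -.147 -.359 .064 0 0 -36.3' 40; python3 go.py .4856 .078 .28 9.5
```

```text
time_s: 0.93
position: [0.4535, -0.328, 0.3398]
ee_rot: [-2.954, 1.065, -0.0]
contact_force: [0.0, -0.5, 0.0]
finger_gap: 0.0854
t 0.93 pos [ 0.4535 -0.328   0.3398] yaw -39.6 tilt 0.11 gap 0.0854 F [ 0.  -0.5  0. ] j6 -0.01
shift [-0.2343 -0.333   0.0605] turn [ -0.1  -0.  -49.1]
```

```bash
python3 -m jog '1 -.025 -.035 0 0 0 -5;1 -.05 -.07 .01 0 0 -11;1 -.075 -.105 .02 0 0 -17;1 -.1 -.14 .03 0 0 -23;1 -.125 -.175 .04 0 0 -29;1 -.15 -.21 .05 0 0 -35;1 -.175 -.25 .06 0 0 -40;1 -.205 -.29 .06 0 0 -45;1 -.2343 -.333 .06 0 0 -49;1 -.2343 -.333 .06 0 0 -49'; python3 go.py .4856 .078 .180 9.5; python3 - <<'E'
from h import *
from plant import vision
for n in("scene","top"):
    c=vision.capture(n); pickle.dump(c,open(n+"1.pkl","wb")); cv2.imwrite(f"pics/{n}1.png",c["image"])
E
```

```text
time_s: 1.77
position: [0.4841, 0.0774, 0.2801]
ee_rot: [-3.131, -0.253, 0.002]
contact_force: [0.9, -0.2, -0.1]
finger_gap: 0.0857
t 1.77 pos [0.4841 0.0774 0.2801] yaw 9.2 tilt 0.07 gap 0.0857 F [ 0.9 -0.2 -0.1] j6 -0.09
shift [ 0.0017 -0.0003  0.1001] turn [-0.   0.1 -0.3]
```

View pics/scene1.png

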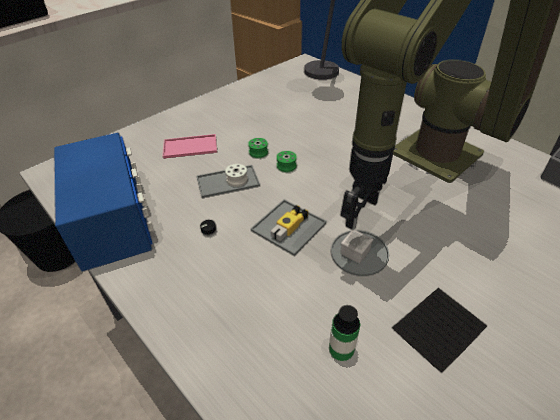

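The scene image shows the gripper above the tin at (357,243), with its jaws along the radial direction. Descending now.

```bash
python3 -m jog '1 .001 0 .012 0 0 0;1 .0015 0 .024 0 0 0;1 .0015 0 .036 0 0 0;1 .0015 0 .048 0 0 0;1 .0015 0 .06 0 0 0;1 .0015 0 .072 0 0 0;1 .0015 0 .084 0 0 0;1 .0015 0 .094 0 0 0;1 .0015 0 .098 0 0 0;1 .0015 0 .098 0 0 0'; python3 go.py .4856 .078 .180 9.5;python3 -m jog '.3 0 0 0 0 0 0;.3 0 0 0 0 0 0;.3 0 0 0 0 0 0;.3 0 0 0 0 0 0;.3 0 0 0 0 0 0;.3 0 0 0 0 0 0;.3 0 0 0 0 0 0;.3 0 0 0 0 0 0;.3 0 0 0 0 0 0;.3 0 0 0 0 0 0' 40;
```

```text
time_s: 2.7
position: [0.4856, 0.0748, 0.1817]
ee_rot: [3.132, 0.246, -0.004]
contact_force: [0.1, 0.3, 0.0]
finger_gap: 0.0852
t 2.7 pos [0.4856 0.0748 0.1817] yaw 9.0 tilt 0.16 gap 0.0852 F [0.1 0.3 0. ] j6 -0.09
shift [ 0.0005 -0.0032  0.0017] turn [-0.   0.2 -0.5]
time_s: 3.53
position: [0.4864, 0.0754, 0.1835]
ee_rot: [3.132, 0.248, 0.002]
contact_force: [-1.2, -1.7, 5.6]
finger_gap: 0.0532
```

```bash
python3 -m jog '.3 0 0 -.004 0 0 0;.3 0 0 -.012 0 0 0;.3 0 0 -.022 0 0 0;.3 0 0 -.034 0 0 0;.3 0 0 -.046 0 0 0;.3 0 0 -.058 0 0 0;.3 0 0 -.07 0 0 0;.3 0 0 -.08 0 0 0;.3 0 0 -.085 0 0 0;.3 0 0 -.085 0 0 0' 50; python3 go.py .517 .3165 .2 30;python3 - <<'E'
from h import *
from plant import vision
for n in("scene","top"):
    c=vision.capture(n); pickle.dump(c,open(n+"2.pkl","wb")); cv2.imwrite(f"pics/{n}2.png",c["image"])
E
```

```text
time_s: 4.37
position: [0.4865, 0.0756, 0.2691]
ee_rot: [-3.132, -0.248, -0.004]
contact_force: [0.3, -1.0, -1.2]
finger_gap: 0.0532
t 4.37 pos [0.4865 0.0756 0.2691] yaw 9.0 tilt 0.16 gap 0.0532 F [ 0.3 -1.  -1.2] j6 -0.09
shift [ 0.0678 -0.2331  0.0692] turn [  0.   -0.2 -21. ]
```

View pics/scene2.png

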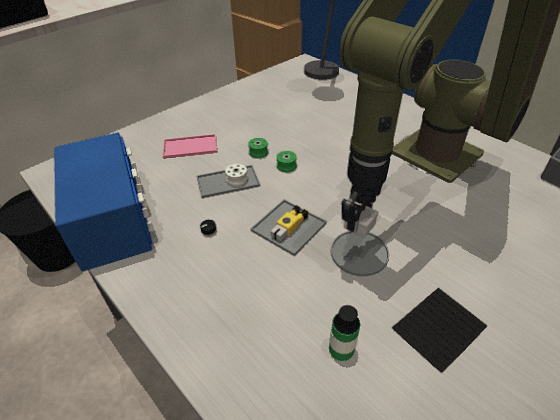

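The tin is lifted, visible at (357,218). Moving it to the pad.

```bash
python3 -m jog '.3 .005 -.02 0 0 0 -2;.3 .012 -.045 0 0 0 -4;.3 .02 -.07 0 0 0 -7;.3 .03 -.1 0 0 0 -10;.3 .04 -.13 0 0 0 -13;.3 .048 -.16 0 0 0 -16;.3 .056 -.19 0 0 0 -18;.3 .062 -.215 0 0 0 -20;.3 .067 -.23 0 0 0 -21;.3 .068 -.233 0 0 0 -21'; python3 go.py .517 .3165 .187 30
```

```text
time_s: 5.3
position: [0.5169, 0.3188, 0.2668]
ee_rot: [-3.033, -0.818, 0.0]
contact_force: [0.9, -0.1, -1.0]
finger_gap: 0.0531
t 5.3 pos [0.5169 0.3188 0.2668] yaw 30.2 tilt 0.04 gap 0.0531 F [ 0.9 -0.1 -1. ] j6 -0.04
shift [-0.0011  0.0021  0.0798] turn [-0.  -0.   0.2]
```

```bash
python3 -m jog '.3 0 0 .01 0 0 0;.3 0 0 .022 0 0 0;.3 0 0 .034 0 0 0;.3 0 0 .046 0 0 0;.3 0 0 .057 0 0 0;.3 0 0 .065 0 0 0;.3 0 0 .072 0 0 0;.3 0 0 .077 0 0 0;.3 0 0 .080 0 0 0;.3 0 0 .080 0 0 0'; python3 go.py .517 .3165 .187 30
```

```text
time_s: 6.13
position: [0.5166, 0.316, 0.1871]
ee_rot: [3.034, 0.814, -0.001]
contact_force: [-0.4, -1.0, -0.8]
finger_gap: 0.053
t 6.13 pos [0.5166 0.316  0.1871] yaw 30.0 tilt 0.05 gap 0.053 F [-0.4 -1.  -0.8] j6 -0.04
shift [ 0.0006 -0.0002  0.0001] turn [0.  0.1 0. ]
```

```bash
python3 -m jog '.3 0 0 .001 0 0 0;.3 0 0 .0015 0 0 0;.5 0 0 .0015 0 0 0;.7 0 0 .0015 0 0 0;.9 0 0 .0015 0 0 0;.9 0 0 .0015 0 0 0;.9 0 0 .0015 0 0 0;.9 0 0 .0015 0 0 0;.9 0 0 .0015 0 0 0;.9 0 0 .0015 0 0 0'; python3 -m jog '1 0 0 -.01 0 0 0;1 0 0 -.02 0 0 0;1 0 0 -.03 0 0 0;1 0 0 -.045 0 0 0;1 0 0 -.06 0 0 0;1 0 0 -.075 0 0 0;1 0 0 -.09 0 0 0;1 0 0 -.1 0 0 0;1 0 0 -.1 0 0 0;1 0 0 -.1 0 0 0'; python3 go.py .51 -.10 .29 -10;  python3 - <<'E'
from h import *
from plant import vision
for n in("scene","top"):
    c=vision.capture(n); pickle.dump(c,open(n+"3.pkl","wb")); cv2.imwrite(f"pics/{n}3.png",c["image"])
    W=cloud(c)
    if n=="scene": 
        m=(W[...,2]>.038)&(W[...,2]<.06)&(abs(W[...,0]-.517)<.06)&(abs(W[...,1]-.316)<.06)
        P=W[m]; print(len(P),P.mean(0),P[:,2].max(),cv2.minAreaRect((P[:,:2]*1000).astype(np.float32)))
E
```

```text
time_s: 6.97
position: [0.5167, 0.3163, 0.1863]
ee_rot: [-3.034, -0.814, -0.0]
contact_force: [-0.3, 0.6, 0.5]
finger_gap: 0.0766
time_s: 7.8
position: [0.5168, 0.3164, 0.2874]
ee_rot: [-3.034, -0.814, -0.004]
contact_force: [-0.1, 0.5, -0.7]
finger_gap: 0.0854
t 7.8 pos [0.5168 0.3164 0.2874] yaw 30.0 tilt 0.14 gap 0.0854 F [-0.1  0.5 -0.7] j6 -0.04
shift [-0.2143  0.357  -0.0031] turn [-0.  -0.1 40. ]
697 [0.52179365 0.3207151  0.04457718] 0.04968300436356676 ((517.468505859375, 320.68377685546875), (55.99300003051758, 54.0070915222168), 31.312776565551758)
```

View pics/scene3.png

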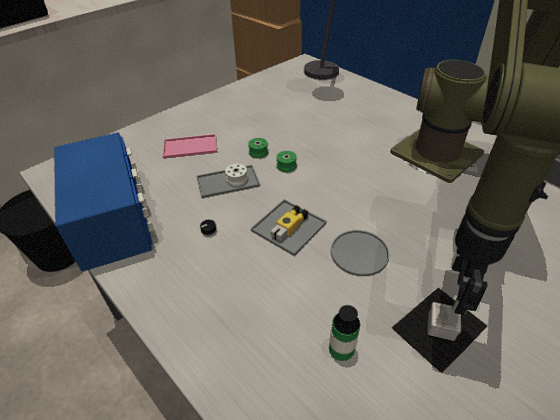

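The tin stands upright on the pad, at (445,322) in the scene image. Next is the pulley.

```bash
python3 -m jog '1 -.02 .03 0 0 0 4;1 -.04 .065 0 0 0 8;1 -.06 .1 0 0 0 12;1 -.08 .135 0 0 0 16;1 -.1 .17 0 0 0 20;1 -.125 .21 0 0 0 24;1 -.15 .25 0 0 0 28;1 -.175 .29 0 0 0 32;1 -.195 .325 0 0 0 36;1 -.214 .357 0 0 0 40'; python3 go.py .5153 -.3135 .25 -26
```

```text
time_s: 8.73
position: [0.5093, -0.0911, 0.2852]
ee_rot: [-3.129, 0.278, 0.004]
contact_force: [0.9, -0.6, -0.7]
finger_gap: 0.0853
t 8.73 pos [ 0.5093 -0.0911  0.2852] yaw -10.2 tilt 0.13 gap 0.0853 F [ 0.9 -0.6 -0.7] j6 -0.08
shift [0.0452 0.2179 0.035 ] turn [ 0.   0.1 15.8]
```

```bash
python3 -m jog '1 .008 .035 0 0 0 3;1 .016 .07 .01 0 0 6;1 .022 .105 .015 0 0 9;1 .03 .14 .02 0 0 12;1 .036 .17 .03 0 0 14;1 .04 .195 .035 0 0 15;1 .042 .209 .037 0 0 15.8;1 .042 .209 .037 0 0 15.8;1 .042 .209 .037 0 0 15.8;1 .042 .209 .037 0 0 15.8'; python3 go.py .5153 -.3135 .178 -26;python3 - <<'E'
from h import *
from plant import vision
for n in("scene","top"):
    c=vision.capture(n); pickle.dump(c,open(n+"4.pkl","wb")); cv2.imwrite(f"pics/{n}4.png",c["image"][100:300,100:400].repeat(2,0).repeat(2,1))
E
```

```text
time_s: 9.57
position: [0.5151, -0.3011, 0.2489]
ee_rot: [-3.061, 0.699, 0.002]
contact_force: [0.1, 0.4, -0.2]
finger_gap: 0.0856
t 9.57 pos [ 0.5151 -0.3011  0.2489] yaw -25.7 tilt 0.12 gap 0.0856 F [ 0.1  0.4 -0.2] j6 -0.15
shift [0.0056 0.0112 0.0708] turn [-0.1  0.1  0.3]
```

View pics/scene4.png

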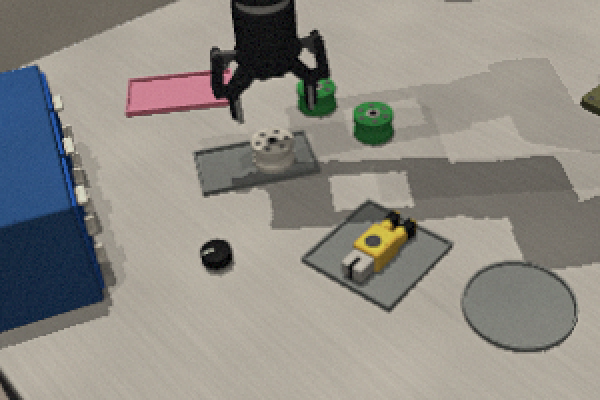

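The gripper is poised over the pulley, at about (236,170) in full-frame scene pixels. I'll correct by about 12 mm and descend.

```bash
python3 -m jog '.85 .003 .006 .004 0 0 0;.85 .0055 .011 .012 0 0 0;.85 .0055 .011 .022 0 0 0;.85 .0055 .011 .032 0 0 0;.85 .0055 .011 .042 0 0 0;.85 .0055 .011 .052 0 0 0;.85 .0055 .011 .060 0 0 0;.85 .0055 .011 .066 0 0 0;.85 .0055 .011 .069 0 0 0;.85 .0055 .011 .069 0 0 0'; python3 go.py .5153 -.3135 .179 -26;python3 -m jog '.3 0 0 0 0 0 0;.3 0 0 0 0 0 0;.3 0 0 0 0 0 0;.3 0 0 0 0 0 0;.3 0 0 0 0 0 0;.3 0 0 0 0 0 0;.3 0 0 0 0 0 0;.3 0 0 0 0 0 0;.3 0 0 0 0 0 0;.3 0 0 0 0 0 0' 40
```

```text
time_s: 10.5
position: [0.5154, -0.3145, 0.1792]
ee_rot: [-3.062, 0.7, 0.002]
contact_force: [0.3, 0.6, -0.5]
finger_gap: 0.0726
t 10.5 pos [ 0.5154 -0.3145  0.1792] yaw -25.8 tilt 0.1 gap 0.0726 F [ 0.3  0.6 -0.5] j6 -0.17
shift [-0.0005 -0.0008  0.0002] turn [-0.   0.1  0.2]
time_s: 11.33
position: [0.5159, -0.3148, 0.1807]
ee_rot: [3.062, -0.7, 0.002]
contact_force: [0.4, 1.1, 5.7]
finger_gap: 0.0564
```

```bash
python3 -m jog '.3 0 0 -.004 0 0 0;.3 0 0 -.012 0 0 0;.3 0 0 -.022 0 0 0;.3 0 0 -.034 0 0 0;.3 0 0 -.046 0 0 0;.3 0 0 -.058 0 0 0;.3 0 0 -.07 0 0 0;.3 0 0 -.08 0 0 0;.3 0 0 -.085 0 0 0;.3 0 0 -.085 0 0 0' 50; python3 go.py .51 -.10 .264 -10;python3 - <<'E'
from h import *
from plant import vision
for n in("scene","top"):
    c=vision.capture(n); pickle.dump(c,open(n+"5.pkl","wb")); cv2.imwrite(f"pics/{n}5.png",c["image"][100:300,100:400].repeat(2,0).repeat(2,1))
E
```

```text
time_s: 12.17
position: [0.516, -0.3149, 0.2669]
ee_rot: [3.062, -0.7, 0.004]
contact_force: [-0.2, -0.1, -0.9]
finger_gap: 0.0561
t 12.17 pos [ 0.516  -0.3149  0.2669] yaw -25.8 tilt 0.16 gap 0.0561 F [-0.2 -0.1 -0.9] j6 -0.17
shift [-0.0988 -0.1909  0.0025] turn [  0.   -0.2 -15.8]
```

View pics/scene5.png

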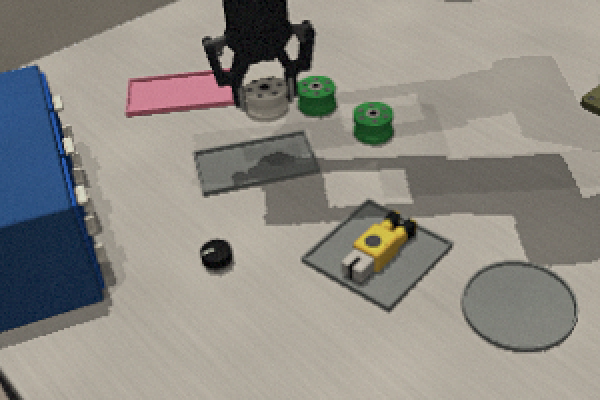

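The pulley is held level. Carrying it to the round tray.

```bash
python3 -m jog '.3 -.008 -.016 0 0 0 -1;.3 -.019 -.038 0 0 0 -2.5;.3 -.031 -.06 0 0 0 -4.5;.3 -.043 -.083 0 0 0 -6.5;.3 -.055 -.106 0 0 0 -8.5;.3 -.067 -.129 0 0 0 -10.5;.3 -.078 -.15 0 0 0 -12.5;.3 -.088 -.17 0 0 0 -14;.3 -.095 -.183 0 0 0 -15;.3 -.099 -.191 0 0 0 -16'; python3 go.py .48 .0865 .264 9
```

```text
time_s: 13.1
position: [0.5082, -0.097, 0.2643]
ee_rot: [-3.129, 0.262, 0.005]
contact_force: [0.3, 0.9, -1.6]
finger_gap: 0.0559
t 13.1 pos [ 0.5082 -0.097   0.2643] yaw -9.6 tilt 0.19 gap 0.0559 F [ 0.3  0.9 -1.6] j6 -0.1
shift [-0.0584 -0.1762  0.0007] turn [ -0.1   0.2 -18.6]
```

```bash
python3 -m jog '.3 -.006 -.016 0 0 0 -2;.3 -.013 -.038 0 0 0 -4;.3 -.02 -.06 0 0 0 -6;.3 -.028 -.083 0 0 0 -8;.3 -.035 -.106 0 0 0 -10;.3 -.042 -.127 0 0 0 -12;.3 -.049 -.147 0 0 0 -14;.3 -.054 -.163 0 0 0 -16;.3 -.058 -.174 0 0 0 -18;.3 -.058 -.176 0 0 0 -18.6'; python3 -m jog '.3 0 0 0 0 0 0;.3 0 0 .01 0 0 0;.3 0 0 .022 0 0 0;.3 0 0 .034 0 0 0;.3 0 0 .046 0 0 0;.3 0 0 .056 0 0 0;.3 0 0 .064 0 0 0;.3 0 0 .07 0 0 0;.3 0 0 .073 0 0 0;.3 0 0 .073 0 0 0';python3 go.py .48 .0865 .182 9;python3 - <<'E'
from h import *
from plant import vision
for n in("scene","top"):
    c=vision.capture(n); pickle.dump(c,open(n+"6.pkl","wb")); cv2.imwrite(f"pics/{n}6.png",c["image"][150:350,200:500].repeat(2,0).repeat(2,1))
E
```

```text
time_s: 13.93
position: [0.4813, 0.0852, 0.2648]
ee_rot: [-3.131, -0.248, 0.002]
contact_force: [-0.2, 0.5, -2.2]
finger_gap: 0.0562
time_s: 14.77
position: [0.4822, 0.0833, 0.1917]
ee_rot: [3.132, 0.241, -0.002]
contact_force: [-1.1, 0.1, -1.8]
finger_gap: 0.0564
t 14.77 pos [0.4822 0.0833 0.1917] yaw 8.8 tilt 0.06 gap 0.0564 F [-1.1  0.1 -1.8] j6 -0.07
shift [-0.0016 -0.0035  0.0097] turn [ 0.   0.1 -0.2]
```

View pics/scene6.png

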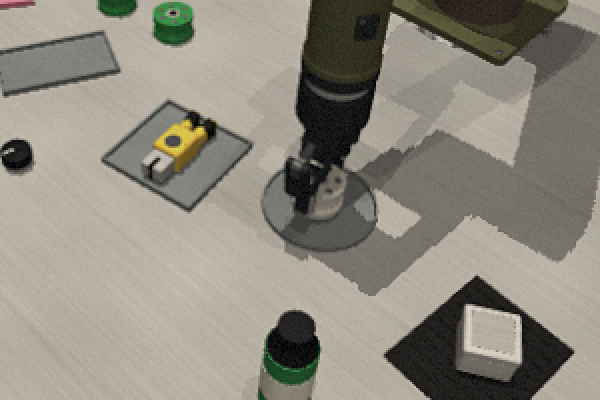

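```bash
python3 -m jog '.3 -.001 -.002 .003 0 0 0;.3 -.0015 -.003 .006 0 0 0;.3 -.0015 -.003 .0085 0 0 0;.3 -.0015 -.003 .010 0 0 0;.3 -.0015 -.003 .0105 0 0 0;.3 -.0015 -.003 .0105 0 0 0;.5 -.0015 -.003 .0105 0 0 0;.65 -.0015 -.003 .0105 0 0 0;.8 -.0015 -.003 .0105 0 0 0;.9 -.0015 -.003 .0105 0 0 0';python3 -m jog '.9 0 0 0 0 0 0;.9 0 0 0 0 0 0;.9 0 0 -.01 0 0 0;.9 0 0 -.02 0 0 0;1 0 0 -.035 0 0 0;1 0 0 -.05 0 0 0;1 0 0 -.065 0 0 0;1 0 0 -.08 0 0 0;1 0 0 -.095 0 0 0;1 0 0 -.1 0 0 0';python3 go.py .5425 -.0835 .28 -81.5
```

```text
time_s: 15.7
position: [0.4804, 0.0864, 0.1819]
ee_rot: [-3.132, -0.242, -0.001]
contact_force: [0.6, -1.6, 0.7]
finger_gap: 0.0763
time_s: 16.53
position: [0.4808, 0.0865, 0.2837]
ee_rot: [-3.132, -0.242, -0.006]
contact_force: [1.4, 0.2, -1.2]
finger_gap: 0.0853
t 16.53 pos [0.4808 0.0865 0.2837] yaw 8.8 tilt 0.21 gap 0.0853 F [ 1.4  0.2 -1.2] j6 -0.06
shift [0.0348 0.1774 0.0039] turn [  0.2  -0.2 -89.7]
```

```bash
python3 - <<'E'
from h import *
from tr import trays
from plant import vision
for n in("top","scene"):
    c=pickle.load(open(n+"0.pkl","rb")); W=cloud(c); im=c["image"].astype(int)
    loc=(abs(W[...,0]-.54)<.08)&(abs(W[...,1]+.085)<.04)
    y=loc&(im[...,2]-im[...,0]>70)&(W[...,2]>.0305)
    P=W[y]; r=cv2.minAreaRect((P[:,:2]*1000).astype(np.float32)); print(n,"housing",len(P),P.mean(0).round(4),r)
    a=loc&(W[...,2]>.012); P=W[a]; r=cv2.minAreaRect((P[:,:2]*1000).astype(np.float32)); print(n,"all",len(P),r)
    c=vision.capture(n); pickle.dump(c,open(n+"7.pkl","wb")); cv2.imwrite(f"pics/{n}7.png",c["image"])
    W=cloud(c); m=(W[...,2]>.032)&(W[...,2]<.05)&(np.hypot(W[...,0]-.48,W[...,1]-.086)<.05); P=W[m]; print("pulley",len(P),P.mean(0),cv2.minAreaRect((P[:,:2]*1000).astype(np.float32)))
E
```

```text
top housing 166 [ 0.5403 -0.0853  0.0346] ((525.9237670898438, -86.61564636230469), (77.55328369140625, 36.598358154296875), 7.870538234710693)
top all 451 ((527.9674682617188, -86.30612182617188), (57.81034851074219, 132.4688262939453), 84.94825744628906)
pulley 169 [0.47833003 0.07354168 0.03685525] ((480.4029846191406, 73.41187286376953), (53.23308563232422, 33.3306884765625), 6.910686492919922)
scene housing 165 [ 0.5453 -0.0807  0.0337] ((544.7400512695312, -81.75938415527344), (46.14696502685547, 36.75899887084961), 8.10835075378418)
scene all 624 ((539.333740234375, -81.86273193359375), (112.77499389648438, 39.95893478393555), 10.142614364624023)
pulley 420 [0.48333754 0.08827269 0.03599104] ((481.9341125488281, 88.08223724365234), (57.08067321777344, 57.188514709472656), 74.22138977050781)
```

View pics/scene7.png

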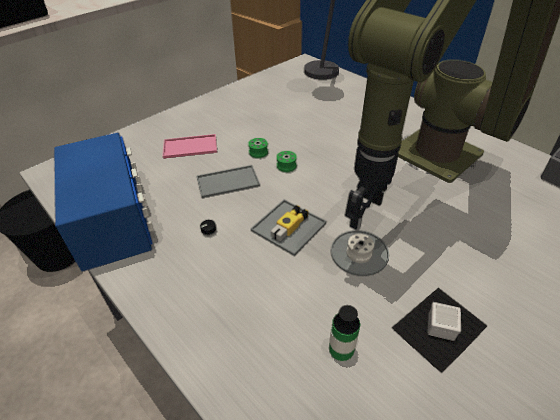

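The pulley sits upright and centred in the round tray, at (361,247) in the scene image. Measured from that camera it is within 1 mm of the tray's centre. Next is the crimper.

```bash
python3 -m jog '1 .004 .02 0 0 0 7;1 .008 .04 0 0 0 14;1 .012 .06 0 0 0 21;1 .016 .08 0 0 0 28;1 .02 .1 0 0 0 35;1 .024 .12 0 0 0 42;1 .028 .14 0 0 0 49;1 .032 .16 0 0 0 56;1 .035 .177 0 0 0 63;1 .035 .177 .004 0 0 70'; python3 go.py .5425 -.0833 .25 -81.7
```

```text
time_s: 17.47
position: [0.5435, -0.0859, 0.277]
ee_rot: [2.698, -1.609, 0.004]
contact_force: [0.1, 0.3, 0.3]
finger_gap: 0.0853
t 17.47 pos [ 0.5435 -0.0859  0.277 ] yaw -61.6 tilt 0.14 gap 0.0853 F [0.1 0.3 0.3] j6 0.84
shift [-0.0029 -0.0004  0.027 ] turn [-0.1 -0.1 20.1]
```

```bash
python3 -m jog '.8 -.002 0 .004 0 0 7;.8 -.003 0 .01 0 0 14;.8 -.003 0 .02 0 0 20;.8 -.003 0 .027 0 0 20;.8 -.003 0 .027 0 0 20;.8 -.003 0 .027 0 0 20;.8 -.003 0 .027 0 0 20;.8 -.003 0 .027 0 0 20;.8 -.003 0 .027 0 0 20;.8 -.003 0 .027 0 0 20'; python3 go.py .5425 -.0833 .181 -81.7;python3 - <<'E'
from h import *
from plant import vision
for n in("scene","top"):
    c=vision.capture(n); cv2.imwrite(f"pics/{n}8.png",c["image"][130:330,180:480].repeat(2,0).repeat(2,1))
E
```

```text
time_s: 18.3
position: [0.5407, -0.0805, 0.2512]
ee_rot: [-2.386, 2.043, -0.001]
contact_force: [0.7, -0.2, 0.3]
finger_gap: 0.0687
t 18.3 pos [ 0.5407 -0.0805  0.2512] yaw -81.1 tilt 0.05 gap 0.0687 F [ 0.7 -0.2  0.3] j6 1.19
shift [ 0.003  -0.0013  0.0702] turn [-0.1 -0.   0.6]
```

View pics/scene8.png

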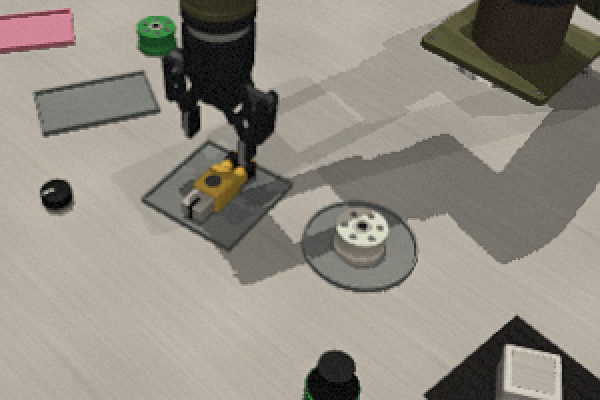

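The jaws straddle the crimper housing, which is at (218,182) in the crop. Descending and gripping.

```bash
python3 -m jog '.8 .002 -.001 .004 0 0 .6;.8 .002 -.001 .012 0 0 .6;.8 .002 -.001 .022 0 0 .6;.8 .002 -.001 .032 0 0 .6;.8 .002 -.001 .042 0 0 .6;.8 .002 -.001 .052 0 0 .6;.8 .002 -.001 .060 0 0 .6;.8 .002 -.001 .066 0 0 .6;.8 .002 -.001 .069 0 0 .6;.8 .002 -.001 .069 0 0 .6'; python3 go.py .5425 -.0833 .181 -81.7;python3 -m jog '.2 0 0 0 0 0 0;.2 0 0 0 0 0 0;.2 0 0 0 0 0 0;.2 0 0 0 0 0 0;.2 0 0 0 0 0 0;.2 0 0 0 0 0 0;.2 0 0 0 0 0 0;.2 0 0 0 0 0 0;.2 0 0 0 0 0 0;.2 0 0 0 0 0 0' 40
```

```text
time_s: 19.23
position: [0.5416, -0.0822, 0.1807]
ee_rot: [2.375, -2.056, -0.002]
contact_force: [-0.2, -0.3, -0.0]
finger_gap: 0.0685
t 19.23 pos [ 0.5416 -0.0822  0.1807] yaw -81.8 tilt 0.09 gap 0.0685 F [-0.2 -0.3 -0. ] j6 1.2
shift [ 0.0012 -0.0008 -0.0003] turn [ 0.1  0.  -0.1]
time_s: 20.07
position: [0.5422, -0.0823, 0.1824]
ee_rot: [-2.375, 2.056, -0.002]
contact_force: [-0.2, -0.5, 6.0]
finger_gap: 0.0374
```

```bash
python3 -m jog '.2 0 0 -.004 0 0 0;.2 0 0 -.012 0 0 0;.2 0 0 -.022 0 0 0;.2 0 0 -.034 0 0 0;.2 0 0 -.046 0 0 0;.2 0 0 -.058 0 0 0;.2 0 0 -.07 0 0 0;.2 0 0 -.08 0 0 0;.2 0 0 -.085 0 0 0;.2 0 0 -.085 0 0 0' 50; python3 go.py .5436 -.3266 .264 -116.1;python3 - <<'E'
from h import *
from plant import vision
for n in("scene","top"):
    c=vision.capture(n); cv2.imwrite(f"pics/{n}9.png",c["image"][130:330,180:480].repeat(2,0).repeat(2,1))
E
```

```text
time_s: 20.9
position: [0.5422, -0.0824, 0.2683]
ee_rot: [-2.374, 2.055, -0.004]
contact_force: [0.3, 0.4, -0.9]
finger_gap: 0.0372
t 20.9 pos [ 0.5422 -0.0824  0.2683] yaw -81.8 tilt 0.16 gap 0.0372 F [ 0.3  0.4 -0.9] j6 1.2
shift [0.2419 0.0337 0.0045] turn [-0.2 -0.  34.3]
```

View pics/scene9.png

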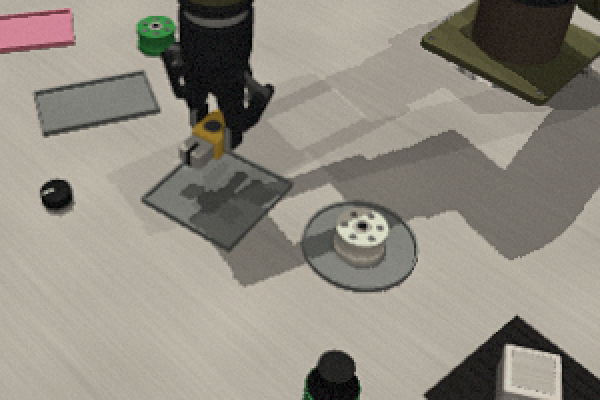

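The crimper is held level, clear of the tray. Carrying it to the long tray.

```bash
python3 -m jog '.2 .012 .002 0 0 0 2;.2 .032 .005 0 0 0 5;.2 .057 .008 0 0 0 9;.2 .085 .012 0 0 0 13;.2 .114 .016 0 0 0 17;.2 .143 .02 0 0 0 21;.2 .17 .024 0 0 0 25;.2 .196 .028 0 0 0 29;.2 .22 .031 0 0 0 32;.2 .236 .033 0 0 0 34'; python3 go.py .5436 -.3266 .20 -116.1
```

```text
time_s: 21.83
position: [0.5424, -0.3238, 0.2656]
ee_rot: [1.663, -2.664, -0.0]
contact_force: [0.2, 0.6, -1.1]
finger_gap: 0.0373
t 21.83 pos [ 0.5424 -0.3238  0.2656] yaw -116.1 tilt 0.07 gap 0.0373 F [ 0.2  0.6 -1.1] j6 1.42
shift [ 0.0019 -0.0024  0.0656] turn [ 0. -0.  0.]
```

```bash
python3 -m jog '.2 .001 -.001 .004 0 0 0;.2 .0015 -.002 .012 0 0 0;.2 .0015 -.002 .022 0 0 0;.2 .0015 -.002 .034 0 0 0;.2 .0015 -.002 .046 0 0 0;.2 .0015 -.002 .055 0 0 0;.2 .0015 -.002 .062 0 0 0;.2 .0015 -.002 .066 0 0 0;.2 .0015 -.002 .068 0 0 0;.2 .0015 -.002 .068 0 0 0'; python3 go.py .5436 -.3266 .183 -116.1;python3 - <<'E'
from h import *
from plant import vision
for n in("scene","top"):
    c=vision.capture(n); cv2.imwrite(f"pics/{n}10.png",c["image"][100:250,130:355].repeat(3,0).repeat(3,1))
E
```

```text
time_s: 22.67
position: [0.5442, -0.3226, 0.1982]
ee_rot: [1.671, -2.66, -0.001]
contact_force: [0.5, -0.7, -1.5]
finger_gap: 0.0372
t 22.67 pos [ 0.5442 -0.3226  0.1982] yaw -115.7 tilt 0.04 gap 0.0372 F [ 0.5 -0.7 -1.5] j6 1.42
shift [ 0.0039 -0.0012  0.0152] turn [0.  0.  0.4]
```

View pics/scene10.png

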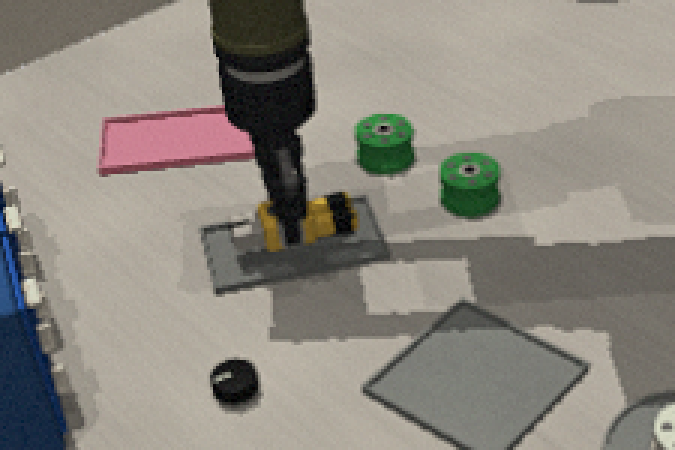

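The crimper is hovering aligned over the long tray. Lowering the last 15 mm and releasing.

```bash
python3 -m jog '.2 .001 0 .003 0 0 0;.2 .002 -.001 .007 0 0 .2;.2 .003 -.001 .011 0 0 .4;.2 .003 -.001 .014 0 0 .4;.2 .003 -.001 .0155 0 0 .4;.2 .003 -.001 .016 0 0 .4;.2 .003 -.001 .016 0 0 .4;.4 .003 -.001 .016 0 0 .4;.55 .003 -.001 .016 0 0 .4;.65 .003 -.001 .016 0 0 .4';python3 -m jog '.65 0 0 0 0 0 0;.7 0 0 0 0 0 0;.7 0 0 -.01 0 0 0;.7 0 0 -.02 0 0 0;1 0 0 -.035 0 0 0;1 0 0 -.05 0 0 0;1 0 0 -.065 0 0 0;1 0 0 -.08 0 0 0;1 0 0 -.095 0 0 0;1 0 0 -.1 0 0 0';python3 go.py .51 -.1 .28 -80;python3 - <<'E'
from h import *
from plant import vision
for n in("scene","top"):
    c=vision.capture(n); pickle.dump(c,open(n+"11.pkl","wb"));cv2.imwrite(f"pics/{n}11.png",c["image"][100:250,130:355].repeat(3,0).repeat(3,1))
E
```

```text
time_s: 23.6
position: [0.544, -0.326, 0.183]
ee_rot: [-1.661, 2.666, -0.001]
contact_force: [0.5, 0.3, -0.6]
finger_gap: 0.0553
time_s: 24.43
position: [0.5445, -0.3264, 0.2866]
ee_rot: [-1.66, 2.665, -0.008]
contact_force: [-0.1, 0.0, 1.0]
finger_gap: 0.085
t 24.43 pos [ 0.5445 -0.3264  0.2866] yaw -116.2 tilt 0.33 gap 0.085 F [-0.1  0.   1. ] j6 1.42
shift [-0.188   0.1309  0.0057] turn [ -0.3  -0.1 -36.2]
```

View pics/scene11.png

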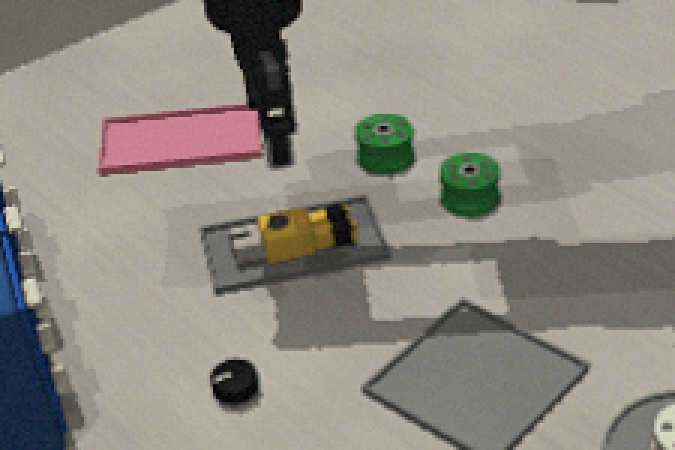

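The crimper lies lengthways in the long tray, at about (295,237) in the crop. Now to fetch the tin.

```bash
python3 -m jog '1 -.015 .01 0 0 0 -3;1 -.033 .022 0 0 0 -7;1 -.052 .036 0 0 0 -11;1 -.072 .05 0 0 0 -15;1 -.092 .064 0 0 0 -19;1 -.112 .078 0 0 0 -22;1 -.132 .092 0 0 0 -25;1 -.152 .106 0 0 0 -29;1 -.172 .12 0 0 0 -33;1 -.188 .131 .004 0 0 -36'; python3 go.py .50 .12 .28 -66
```

```text
time_s: 25.37
position: [0.5083, -0.0978, 0.2785]
ee_rot: [2.407, -2.018, -0.001]
contact_force: [-0.1, 0.6, -0.1]
finger_gap: 0.0855
t 25.37 pos [ 0.5083 -0.0978  0.2785] yaw -80.0 tilt 0.05 gap 0.0855 F [-0.1  0.6 -0.1] j6 1.12
shift [-0.2159 -0.0298 -0.0014] turn [  0.   0. -14.]
```

```bash
python3 -m jog '1 -.02 -.003 0 0 0 -1;1 -.042 -.006 0 0 0 -3;1 -.064 -.009 0 0 0 -4;1 -.086 -.012 0 0 0 -6;1 -.108 -.015 0 0 0 -7;1 -.13 -.018 0 0 0 -9;1 -.152 -.021 0 0 0 -10;1 -.174 -.024 0 0 0 -12;1 -.196 -.027 0 0 0 -13;1 -.216 -.03 0 0 0 -14'; python3 go.py .5165 .3175 .26 -60
```

```text
time_s: 26.2
position: [0.501, 0.1197, 0.278]
ee_rot: [2.633, -1.713, -0.002]
contact_force: [-0.2, 0.4, 0.6]
finger_gap: 0.0852
t 26.2 pos [0.501  0.1197 0.278 ] yaw -66.1 tilt 0.09 gap 0.0852 F [-0.2  0.4  0.6] j6 1.31
shift [-0.1746 -0.0943  0.0179] turn [ 0.1  0.  -6.1]
```

```bash
python3 -m jog '1 -.02 -.011 0 0 0 -1;1 -.042 -.023 0 0 0 -2;1 -.064 -.035 0 0 0 -3;1 -.086 -.047 0 0 0 -4;1 -.108 -.058 .005 0 0 -5;1 -.13 -.07 .008 0 0 -6;1 -.15 -.081 .012 0 0 -6;1 -.166 -.09 .015 0 0 -6;1 -.175 -.094 .018 0 0 -6;1 -.175 -.094 .018 0 0 -6'; python3 go.py .5165 .3175 .184 -60;python3 - <<'E'
from h import *
from plant import vision
for n in("scene","top"):
    c=vision.capture(n); pickle.dump(c,open(n+"12.pkl","wb"));cv2.imwrite(f"pics/{n}12.png",c["image"][200:400,260:560].repeat(2,0).repeat(2,1) if n=="scene" else c["image"])
E
```

```text
time_s: 27.03
position: [0.5165, 0.3182, 0.2593]
ee_rot: [2.719, -1.571, -0.002]
contact_force: [-0.3, -0.1, -0.7]
finger_gap: 0.0854
t 27.03 pos [0.5165 0.3182 0.2593] yaw -60.0 tilt 0.09 gap 0.0854 F [-0.3 -0.1 -0.7] j6 1.53
shift [0.0006 0.0002 0.0753] turn [ 0.1  0.  -0. ]
```

View pics/scene12.png

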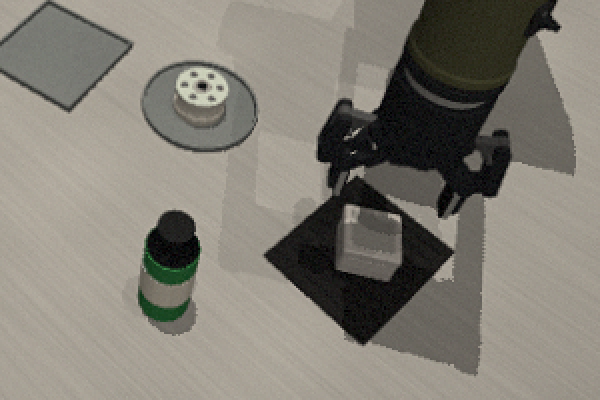

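The open gripper is centred above the tin, at (369,242) in the crop. Descending and gripping.

```bash
python3 -m jog '1 0 0 .006 0 0 0;1 0 0 .016 0 0 0;1 0 0 .026 0 0 0;1 0 0 .036 0 0 0;1 0 0 .046 0 0 0;1 0 0 .056 0 0 0;1 0 0 .065 0 0 0;1 0 0 .071 0 0 0;1 0 0 .074 0 0 0;1 0 0 .074 0 0 0'; python3 -m jog '.3 0 0 0 0 0 0;.3 0 0 0 0 0 0;.3 0 0 0 0 0 0;.3 0 0 0 0 0 0;.3 0 0 0 0 0 0;.3 0 0 0 0 0 0;.3 0 0 0 0 0 0;.3 0 0 0 0 0 0;.3 0 0 0 0 0 0;.3 0 0 0 0 0 0' 40; python3 -m jog '.3 0 0 -.004 0 0 0;.3 0 0 -.012 0 0 0;.3 0 0 -.022 0 0 0;.3 0 0 -.034 0 0 0;.3 0 0 -.046 0 0 0;.3 0 0 -.058 0 0 0;.3 0 0 -.07 0 0 0;.3 0 0 -.08 0 0 0;.3 0 0 -.088 0 0 0;.3 0 0 -.09 0 0 0' 50; python3 go.py .515 .1 .275 -72;python3 - <<'E'
from h import *
from plant import vision
for n in("scene","top"):
    c=vision.capture(n); pickle.dump(c,open(n+"13.pkl","wb"));cv2.imwrite(f"pics/{n}13.png",c["image"][200:400,260:560].repeat(2,0).repeat(2,1) if n=="scene" else c["image"])
E
```

```text
time_s: 27.97
position: [0.5167, 0.3165, 0.1857]
ee_rot: [2.717, -1.574, -0.001]
contact_force: [-0.8, -0.1, -0.3]
finger_gap: 0.0852
time_s: 28.8
position: [0.5173, 0.3168, 0.1875]
ee_rot: [-2.717, 1.574, -0.001]
contact_force: [-0.3, -0.1, 5.6]
finger_gap: 0.0533
time_s: 29.63
position: [0.5173, 0.3168, 0.2786]
ee_rot: [-2.717, 1.573, -0.002]
contact_force: [0.3, 0.3, -1.1]
finger_gap: 0.053
t 29.63 pos [0.5173 0.3168 0.2786] yaw -60.2 tilt 0.16 gap 0.053 F [ 0.3  0.3 -1.1] j6 1.53
shift [0.1869 0.1099 0.0034] turn [-0.2  0.  11.8]
```

View pics/scene13.png

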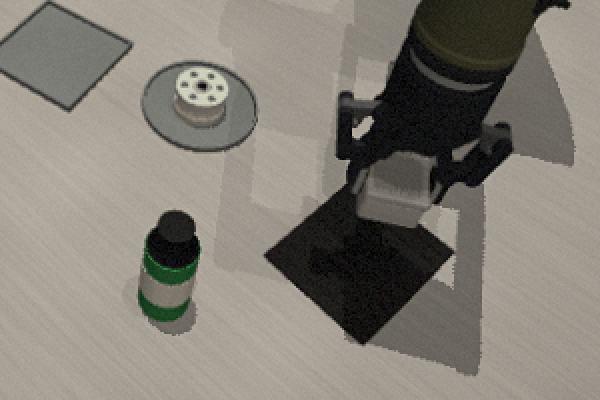

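The tin is held level. Carrying it over the pulley with about 55 mm clearance to the square tray.

```bash
python3 -m jog '.3 .009 .005 0 0 0 0;.3 .024 .014 0 0 0 1;.3 .043 .025 0 0 0 2;.3 .065 .038 0 0 0 4;.3 .087 .051 0 0 0 5;.3 .109 .064 0 0 0 7;.3 .131 .077 0 0 0 8;.3 .152 .089 0 0 0 10;.3 .17 .1 0 0 0 11;.3 .187 .11 0 0 0 12'; python3 go.py .5376 -.0855 .275 -81.3
```

```text
time_s: 30.57
position: [0.5136, 0.0976, 0.2758]
ee_rot: [2.536, -1.851, -0.002]
contact_force: [-0.8, 0.3, -0.9]
finger_gap: 0.053
t 30.57 pos [0.5136 0.0976 0.2758] yaw -72.2 tilt 0.15 gap 0.053 F [-0.8  0.3 -0.9] j6 1.37
shift [0.1817 0.033  0.0009] turn [ 0.1 -0.   9.1]
```

```bash
python3 -m jog '.3 .015 .003 0 0 0 1;.3 .034 .006 0 0 0 2;.3 .055 .01 0 0 0 3;.3 .077 .014 0 0 0 4;.3 .1 .018 0 0 0 5;.3 .123 .022 0 0 0 6;.3 .145 .026 0 0 0 7;.3 .163 .03 0 0 0 8;.3 .176 .032 0 0 0 9;.3 .182 .033 0 0 0 9'; python3 -m jog '.3 0 0 0 0 0 0;.3 0 0 .008 0 0 0;.3 0 0 .018 0 0 0;.3 0 0 .03 0 0 0;.3 0 0 .042 0 0 0;.3 0 0 .054 0 0 0;.3 0 0 .064 0 0 0;.3 0 0 .072 0 0 0;.3 0 0 .076 0 0 0;.3 0 0 .076 0 0 0'; python3 go.py .5376 -.0855 .185 -81.3;python3 - <<'E'
from h import *
from plant import vision
for n in("scene","top"):
    c=vision.capture(n); pickle.dump(c,open(n+"14.pkl","wb"));cv2.imwrite(f"pics/{n}14.png",c["image"][130:330,180:480].repeat(2,0).repeat(2,1))
E
```

```text
time_s: 31.4
position: [0.5387, -0.0857, 0.276]
ee_rot: [2.383, -2.046, -0.001]
contact_force: [0.1, 0.3, -1.3]
finger_gap: 0.0531
time_s: 32.23
position: [0.5385, -0.0832, 0.1994]
ee_rot: [2.386, -2.042, -0.003]
contact_force: [0.5, 0.0, -0.8]
finger_gap: 0.0532
t 32.23 pos [ 0.5385 -0.0832  0.1994] yaw -81.1 tilt 0.14 gap 0.0532 F [ 0.5  0.  -0.8] j6 1.18
shift [0.0021 0.0012 0.0144] turn [0.1 0.1 0.2]
```

View pics/scene14.png

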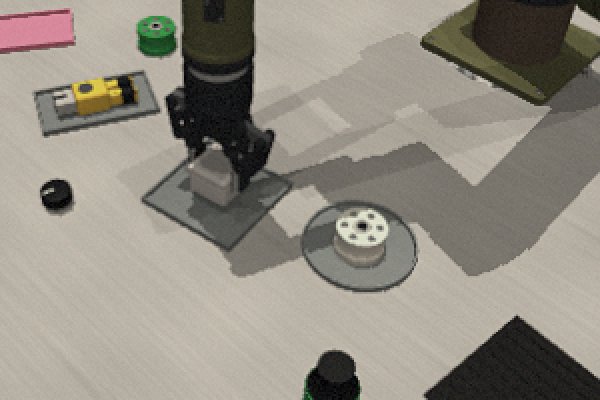

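```bash
python3 -m jog '.3 .001 0 .004 0 0 0;.3 .0015 .001 .008 0 0 0;.3 .0015 .001 .012 0 0 0;.3 .0015 .001 .0145 0 0 0;.3 .0015 .001 .0155 0 0 0;.3 .0015 .001 .0155 0 0 0;.5 .0015 .001 .0155 0 0 0;.65 .0015 .001 .0155 0 0 0;.8 .0015 .001 .0155 0 0 0;.9 .0015 .001 .0155 0 0 0';python3 -m jog '.9 0 0 0 0 0 0;.9 0 0 0 0 0 0;.9 0 0 -.01 0 0 0;.9 0 0 -.02 0 0 0;1 0 0 -.035 0 0 0;1 0 0 -.05 0 0 0;1 0 0 -.065 0 0 0;1 0 0 -.08 0 0 0;1 0 0 -.095 0 0 0;1 0 0 -.1 0 0 0';python3 go.py .45 -.20 .33 -80
```

```text
time_s: 33.17
position: [0.5383, -0.0854, 0.1851]
ee_rot: [-2.386, 2.044, -0.001]
contact_force: [-0.1, -0.1, 0.9]
finger_gap: 0.0765
time_s: 34.0
position: [0.539, -0.0855, 0.2886]
ee_rot: [-2.384, 2.042, -0.007]
contact_force: [-0.1, -0.3, 0.4]
finger_gap: 0.0856
t 34.0 pos [ 0.539  -0.0855  0.2886] yaw -81.2 tilt 0.31 gap 0.0856 F [-0.1 -0.3  0.4] j6 1.18
shift [ 0.0995  0.1053 -0.0418] turn [-0.3 -0.1 -1.2]
```

```bash
python3 -m jog '1 0 0 -.02 0 0 0;1 0 0 -.04 0 0 0;1 0 .015 -.06 0 0 0;1 .02 .03 -.08 0 0 0;1 .04 .05 -.09 0 0 0;1 .07 .07 -.09 0 0 0;1 .1 .09 -.09 0 0 0;1 .13 .105 -.09 0 0 0;1 .16 .12 -.09 0 0 0;1 .16 .12 -.09 0 0 0'; python3 -m jog '1 0 0 0 0 0 0;1 0 0 0 0 0 0;1 0 0 0 0 0 0;1 0 0 0 0 0 0;1 0 0 0 0 0 0;1 0 0 0 0 0 0;1 0 0 0 0 0 0;1 0 0 0 0 0 0;1 0 0 0 0 0 0;1 0 0 0 0 0 0';python3 - <<'E'
from h import *
from tr import trays
from plant import vision
for n in("scene","top"):
    c=vision.capture(n); pickle.dump(c,open(n+"15.pkl","wb")); cv2.imwrite(f"pics/{n}15.png",c["image"])
    W=cloud(c); im=c["image"].astype(int)
    for nm,x,y,r,zl in(("tin",.538,-.085,.06,.036),("pulley",.481,.086,.05,.031),("crimper_all",.538,-.324,.075,.013),("housing",.543,-.326,.05,.0305),("can",.687,.211,.05,.115),("knob",.685,-.21,.04,.017)):
        m=(W[...,2]>zl)&(W[...,2]<.14)&(np.hypot(W[...,0]-x,W[...,1]-y)<r); 
        if nm=="housing": m&=(im[...,2]-im[...,0]>50)
        P=W[m]
        if len(P)<10: print(n,nm,"none");continue
        q=cv2.minAreaRect((P[:,:2]*1000).astype(np.float32)); Q=P-P.mean(0); nv=np.linalg.svd(Q)[2][2] if len(P)<3000 else [0,0,1]
        print(n,nm,len(P),np.round(q[0],1),np.round(q[1],1),round(q[2],1),"z90",np.percentile(P[:,2],90).round(4),"nz",abs(nv[2]).round(3))
    trays(n,c)
E
```

```text
time_s: 34.83
position: [0.4427, -0.2666, 0.3759]
ee_rot: [2.379, -2.047, 0.005]
contact_force: [-0.8, 0.7, 0.1]
finger_gap: 0.0855
time_s: 35.67
position: [0.4442, -0.2618, 0.3752]
ee_rot: [2.386, -2.043, -0.0]
contact_force: [0.0, -0.2, -0.5]
finger_gap: 0.0854
scene tin 395 [539.3 -84.8] [55.1 55. ] 8.0 z90 0.0435 nz 1.0
scene pulley 432 [482.2  87.9] [58.4 56.5] 12.6 z90 0.0375 nz 1.0
scene crimper_all 516 [ 539.7 -319.5] [ 42.8 112.4] 67.0 z90 0.0343 nz 0.968
scene housing 121 [ 544.8 -323.2] [39.7 44. ] 66.9 z90 0.0353 nz 1.0
scene can 311 [688.5 212.5] [31.6 31.9] 50.3 z90 0.1259 nz 0.991
scene knob 160 [ 686.2 -208. ] [35.9 35.8] 51.8 z90 0.0241 nz 0.999
scene tray rect [ 364.4 -272.1] [110.7  62.9] 45.0 cen 363.6 -272.7
scene tray rect [ 378.3 -380.8] [114.1  62.1] 52.1 cen 378.2 -381.4
scene tray rect [481.8  88.2] [135. 136.] 90.0 cen 481.9 88.6
scene tray rect [520.3 318.7] [120.4 151.4] 84.7 cen 520.2 318.6
scene tray rect [ 463.2 -175.4] [314.5 469.8] 4.8 cen 478.0 -156.1
scene tray rect [722.8 362.8] [114. 114.] 90.0 cen 741.0 381.1
scene pad rect [517.9 318.4] [119.2 149.7] 84.9 cen 517.7 318.3
scene pad rect [722.2 362.2] [115. 115.] 90.0 cen 740.8 380.8
top tin 366 [537. -87.] [54.2 53.8] 9.4 z90 0.0458 nz 1.0
top pulley 329 [480.3  84.7] [56.6 54.1] 88.1 z90 0.0398 nz 1.0
top crimper_all none
top housing none
top can 123 [686.2 210.5] [31.5 30.7] 45.1 z90 0.1273 nz 0.995
top knob 132 [ 684.3 -211.7] [35.5 34.8] 0.0 z90 0.0266 nz 0.999
top tray rect [ 447.5 -298.8] [105.6 114.1] 53.7 cen 467.0 -298.3
top tray rect [477.8  84. ] [129.5 130. ] 90.0 cen 477.9 84.1
top tray rect [514.5 313.5] [119.7 149.1] 85.0 cen 514.7 313.7
top tray rect [534.3 -95.8] [137.7 147.2] 9.0 cen 533.9 -92.9
top pad rect [ 458.  -312.2] [117.6  99.5] 52.3 cen 475.9 -309.4
top pad rect [514.9 314.8] [111.8 140.9] 85.0 cen 514.9 314.8
```

View pics/scene15.png

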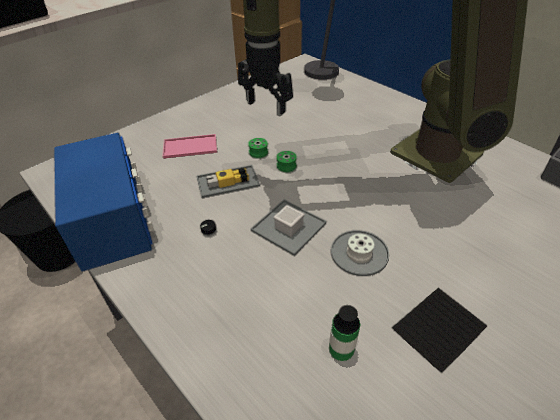

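View pics/top15.png

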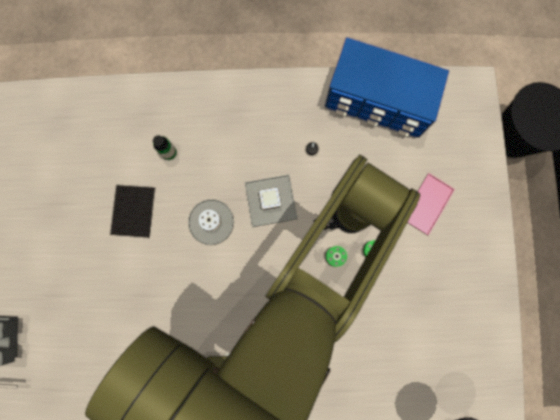

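Scene view: the crimper is in the long tray at (228,178), the tin in the square tray at (289,218) and the pulley in the round tray at (361,246). All of them are released and the arm is clear, so I'm handing in.

```bash
python3 -c "
from plant import robot
print(robot.hand_in())"
```

```text
the job is handed in; nothing more can be done
None
```

I parked the tin on the grip pad, near its middle. Then I moved the pulley to the round tray, the crimper to the long tray and the tin to the square tray, and handed the job in at about 36 s of the 96 s allowed.

The last checks came from the scene camera, plus the top camera where the arm was not in the way:
- **Pulley and tin:** each is about 1–3 mm from its tray's centre, upright and on the tray floor.
- **Crimper:** within about 2 mm of the long tray's centre, about 3° off its long axis, and flat on the floor.
- **Spray can and spare knob:** less than 1 mm from where they started.

**Disagreements and gaps:**
- The two cameras differed by a steady 3–6 mm, which I averaged; positions relative to the trays are less affected.
- The arm hid the crimper from the top camera at the end, so its final position comes from the scene camera alone.
- In the last pictures, tray detection failed for the long tray in both cameras and for the square tray in the scene camera, and was distorted for the square tray in the top one. I compared the crimper and tin with those trays' positions from the start pictures, as the trays are fixed.

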